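Wind down the card press with its loose crank

TASK

The stack of index cards in the small green press has just been glued into a pad and needs pressing. Take the loose crank with the red knob, fit it onto the square shaft on top of the press so that it drops fully home, and wind it clockwise by its knob, full circles, until the plate bears on the cards and its two springs are squeezed about halfway; then let go and leave the crank on the shaft. Work with a light hand: do not jam or strain the crank on the shaft, never squeeze the springs solid, and leave the cards where they lie and the mug, glue stick, phone and calculator alone.

Things in the scene. Friction and masses are not known exactly. Their poses are not given: they have to be found in the camera images.
- press: Green screw press fixed on the desk, 130 x 210 mm, 165 mm high. Origin: centre of its underside; x across the 130 mm side, y along the crossbeam, z up. Two columns at y = +-86 mm carry the crossbeam (36 mm wide, 210 mm long, top at z = 134 mm). On its middle: a brass ring 34 mm across, 3 mm high, and the upright square steel shaft. All parts under the beam stay below 115 mm.
- shaft_tip (a point): On the press frame: centre of the top of the square shaft, 162 mm above the desk. Shaft 12 mm square, its top 5 mm tapered to 7 mm. The shaft's angle at the start is random and NOT measured (these axes are the frame's and do not turn with it): find it by eye, or by feel: set the socket lightly on the tip and try angles over a quarter turn until it drops.
- shaft_home (a point): On the press frame, on the shaft's axis 137 mm above the desk: where socket lies when the crank is fully home (collar flat on the brass ring). Clockwise turning seen from above lowers carrier and plate; a brake holds them. It takes 0.2 N m (3 N at the knob), plus 0.015 N m per mm of spring squeeze; 1.1 to 1.9 turns in all.
- crank: Loose steel crank, 0.3 kg, standing upright on its hub. Origin: centre of the hub's underside; z up, x along the arm to the knob. Hub: 24 x 24 mm square, 52 mm high, sides along x and y, with a 36 mm square collar on its lowest 6 mm. Arm: 14 mm wide, out to 75 mm, 24 to 32 mm above the underside. Grip the hub across its y faces from above, astride the arm.
- socket (a point): On the crank: centre of the socket's mouth in the hub's underside (= the crank's origin, axes as the crank's). The socket is square, 14 mm wide, 27 mm deep, chamfered, sides parallel to the hub's. Home on the shaft, the crank keeps some 10 degrees of turning play and 5 degrees of tilting play each way.
- knob_grip (a point): On the crank: middle of the red knob, 53 mm above the hub's underside and 65 mm from its axis along the arm. The knob is an upright cylinder, 18 mm across, 34 to 72 mm above the hub's underside, and spins freely on its pin, so a hand of fixed heading can hold it while the crank goes round. The axes of this point spin with the knob.
- carrier (a joint): How far (m) the dark carrier bar, driven by the screw, is down from its top position: 0.024 per clockwise turn. The aluminium plate (80 x 120 x 8 mm) hangs under it on two springs. The plate's underside, hanging free, is 80 mm less this value above the desk; the cards' top is at 37 mm, so the plate touches them at about 0.043.
- plate (a joint): How far (m) the two plate springs are squeezed: 0 while the plate hangs free, 0.012 when they are solid; 0.006 is half. 4 N per mm for both together. It begins to grow when the plate touches the cards (carrier at about 0.043) and then grows as fast as the carrier comes down.
- cards: Stack of cream index cards with a band, 78 x 126 x 19 mm, lying on the press bed (18 mm above the desk) under the plate. Origin: centre of its underside.
- mug: Bystander: light mug with green inside, 90 x 129 x 94 mm. Origin at its underside.
- glue: Bystander: standing red and blue glue stick, 25 mm across, 96 mm high. Origin: centre of its underside.
- phone: Bystander: black phone lying flat, 140 x 70 x 9 mm. Origin: centre of its underside.
- calculator: Bystander: dark pocket calculator, 122 x 78 x 15 mm. Origin: centre of its underside.
Not all that is in view belongs to the job. What is shaped like the cards but orange is not meant.

How it is judged:
By the outcome, as a careful person would: the job done as asked, in the order asked, and still so for the second after the job is handed in, with the robot touching nothing.
It also fails if it takes over 72 s, if anything falls off the work surface, if the arm or the gripper's body presses on something with over 40 N, if the wrist force passes 120 N, or if a joint passes its speed limit or range.

ROBOT

A 6-joint arm with a two-finger parallel gripper is mounted at the origin on a cart in front of the work surface, level with it; the furniture and walls round the work are solid. World frame = base frame: x ahead of the robot, y to its left, z up, the work surface at z = 0. Lengths are in m, angles in degrees, forces in N, time in s.
With the tool pointing down it reaches from about 0.4 to 0.825 m from the base axis. Payload 7 kg.
Tool frame: the origin (TCP) lies midway between the tips of the shut fingers; the grasp point (between the pads) lies 19 mm behind it (ctrl.hold_point_z is the distance from the TCP to the grasp point, in m); z points along the fingers, y is the line along which they close (so a half turn about z gives the same grasp; the last joint's range is limited). The gripper opens to 88 mm and grips with 3 to 60 N. Pads are 19 mm wide; open, the fingers measure 130 mm over their backs; the gripper's body (78 mm by 193 mm) begins 47 mm behind the grasp point.
Start: joints at [-50.071, 20.546, 0.682, 0, -70.136, -16.507], TCP at [0.268, -0.619, 0.227] pointing down, gripper open.
Joint ranges: [-176.03, 176.03], [-82.01, 121.73], [-58.28, 71.71], [-173.87, 95.51], [-174.79, -0.11], [-173.66, 173.66]. Speed limits (degrees/s): [136.94, 136.94, 172.46, 180, 180, 180].

INTERFACE

Orientations are given as [roll, pitch, yaw] about the fixed x, y, z axes, in that order (R = Rz(yaw) Ry(pitch) Rx(roll)).
In Python, from plant import ctrl gives the robot as it stands.
- The arm moves only by the tool apply_moves, never from a script. Its argument "deltas" is a list of rows, each an object with "fingers": the finger opening in mm, from 0 to 87.6; "delta_pos": the shift along the tool's x, y, z in mm, a list of three; "angular": the turn, a rotation vector about the tool's x, y, z in degrees, a list of three. A call has 1 to 10 rows; each row is the pose to reach, as a shift and turn from the pose commanded when the call began, along the tool's axes at that moment; what a row does not reach only later rows make up. A row lasts 1/10 s, in which the tool goes at most 50 mm and 8.59 degrees, less where a joint would pass 70% of its speed; a pose out of reach is approached as far as the arm can. A call with a gripper value outside its range is refused whole. The fingers move at their own pace and stop on an object; the grip force is fixed at half the most. Time passes only in rows, so rows that repeat a pose let the fingers close. It gives the time, the measured TCP pose, the force, the opening and the grip force at its end, in the units of the state.
- ctrl.get_obs(): the state, without advancing time (a new reading comes with each control period).
- ctrl.snapshot(name): name is "scene" or "top" or "wrist"; returns the picture (480x640x3 uint8, red, green, blue); there is no depth.
- ctrl.camera_params(name): a dict with "fx", "fy", "cx", "cy" (pixels), "cam_to_world" (4x4, takes a point from camera to world coordinates); the wrist camera has in their place "mount" (4x4, takes a point from camera to tool coordinates, whose origin is the TCP and whose axes are the flange's). Camera axes: x right, y up, looking along -z (the intrinsics and any distortion apply to the point x, -y, -z); pixel columns grow to the right and rows downward; lengths in m; the calibration is good to about 2 mm. A picture is of the moment at which its call begins: read the wrist's pose just before it. camera_params takes no time and is no camera call.
- ctrl.close_job(): hands the job in; it is judged then, once.
The state is a dict: "clock": time; "joint_pos": joint angles; "qvel": joint speeds; "tau": joint torques, N m; "tool_pos": TCP position; "orientation": TCP orientation; "force": force on the tool from outside, world axes, zero at the start; "moment": the same for the moment, N m; "opening": finger opening in m; "gripper_force": force on a finger pad.
Only numpy, scipy, OpenCV 4.12 (cv2) and the standard library are available. Lean on these libraries where they do the work, as an engineer would, in place of code of your own. Each camera call takes 0.05 s, during which the arm holds its last target. There are 200 camera calls.

## Working session

There is one attempt and no reset: what is moved stays moved. The work goes in short steps, Python scripts to look and compute and a tool call to move; the robot and the scene stay as the last step left them, time stands still between calls to the robot, and variables do not carry over. Pictures are saved under pics/ and viewed, at most 10 in all, crops included, and the job is handed in when it is done.

Besides the shell and the picture viewer there is one more tool, called after "Emit:" by a JSON object that holds its "method" and its "body", one argument or row to a line. apply_moves: Moves the arm, as the interface text tells. Its arguments: {"type":"object","properties":{"deltas":{"type":"array"}},"required":["deltas"]}

```bash
mkdir -p pics; ls; cat > h.py <<'E'
import numpy as np, cv2
from plant import ctrl
def snap(n,f):
    im=ctrl.snapshot(n); cv2.imwrite('pics/'+f,im[:,:,::-1]); return im
E
python3 - <<'E'
from h import *
o=ctrl.get_obs(); print(o['clock'],o['tool_pos'],o['orientation'],o['opening'])
for n in ('scene','top'):
    snap(n,n+'0.png'); print(n,{k:(np.round(v,4).tolist()) if not isinstance(v,str) else v for k,v in ctrl.camera_params(n).items()})
print(ctrl.camera_params('wrist'))
E
```

```text
pics
0.0 [ 0.26809865 -0.61892375  0.22557158] [ 1.79901531e+02 -7.68627213e-03 -1.56585743e+02] 0.08767008253183925
scene {'fx': 448.3429, 'fy': 448.3429, 'cx': 316.7097, 'cy': 233.4945, 'cam_to_world': [[-0.6765, 0.3032, -0.6712, -0.4059], [-0.7362, -0.3037, 0.6048, 0.803], [-0.0205, 0.9032, 0.4287, 0.7261], [0.0, 0.0, 0.0, 1.0]]}
top {'fx': 521.4197, 'fy': 521.4197, 'cx': 319.2992, 'cy': 236.8014, 'cam_to_world': [[-0.0132, 0.995, -0.0986, 0.3861], [-0.9999, -0.0127, 0.0058, -0.0365], [0.0045, 0.0987, 0.9951, 1.6171], [0.0, 0.0, 0.0, 1.0]]}
{'fx': 355.05517856413746, 'fy': 355.05517856413746, 'cx': 317.4825849958112, 'cy': 239.61506918591334, 'mount': array([[ 5.09631956e-04,  9.53505524e-01,  3.01375109e-01,
         8.12367805e-02],
       [ 9.99999568e-01, -7.20243642e-04,  5.87721247e-04,
        -3.84558071e-04],
       [ 7.77458961e-04,  3.01374679e-01, -9.53505479e-01,
        -1.60079780e-01],
       [ 0.00000000e+00,  0.00000000e+00,  0.00000000e+00,
         1.00000000e+00]])}
```

View pics/top0.png

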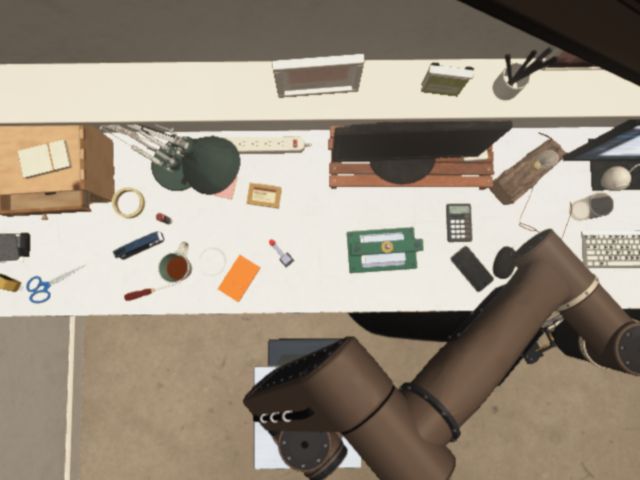

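View pics/scene0.png

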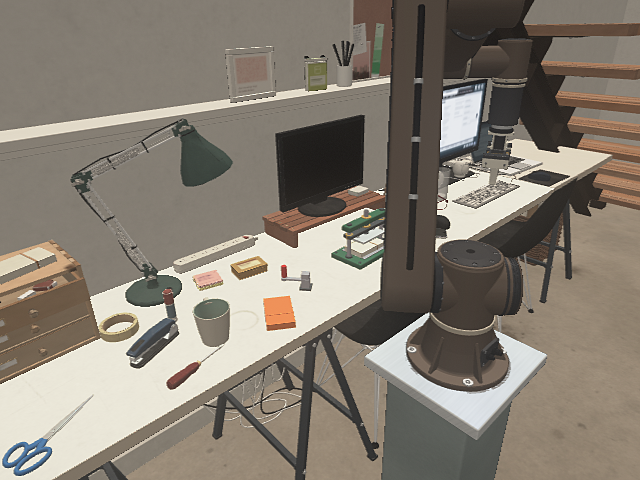

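The top view shows the crank, with its hub near (286,259) and knob near (272,243), and the press ring at (387,246). The beam runs along the image's horizontal axis. The mug is at (176,265), the calculator at (459,222) and the phone at (472,269).

```bash
cat >> h.py <<'E'
from scipy.spatial.transform import Rotation as R
def tool(o=None):
    o=o or ctrl.get_obs(); T=np.eye(4); T[:3,:3]=R.from_euler('xyz',o['orientation'],degrees=True).as_matrix(); T[:3,3]=o['tool_pos']; return T
def cam(n,T=None):
    p=ctrl.camera_params(n); M=p['cam_to_world'] if 'cam_to_world' in p else (tool() if T is None else T)@p['mount']; return p,np.array(M)
def pix2w(n,u,v,z,T=None):
    p,M=cam(n,T); d=M[:3,:3]@np.array([(u-p['cx'])/p['fx'],-(v-p['cy'])/p['fy'],-1]); c=M[:3,3]; return c+d*(z-c[2])/d[2]
def w2pix(n,P,T=None):
    p,M=cam(n,T); q=np.linalg.inv(M)@np.append(P,1); return np.array([p['cx']-p['fx']*q[0]/q[2], p['cy']+p['fy']*q[1]/q[2]])
def deltas(pos,rpy):
    "shift and rotvec in tool axes from present (measured) pose"
    T=tool(); r=R.from_euler('xyz',rpy,degrees=True).as_matrix()
    return np.round(T[:3,:3].T@(np.array(pos)-T[:3,3])*1000,2), np.round(R.from_matrix(T[:3,:3].T@r).as_rotvec(degrees=True),2)
E
python3 - <<'E'
from h import *
im=cv2.imread('pics/top0.png')
cv2.imwrite('pics/crop1.png',np.hstack([cv2.resize(im[225:275,260:310],(400,400),interpolation=cv2.INTER_CUBIC),cv2.resize(im[205:290,345:430],(400,400),interpolation=cv2.INTER_CUBIC)]))
print('hub',pix2w('top',286,259,.052),'knob',pix2w('top',272,243,.072),'shaft',pix2w('top',387,246,.15))
print('colums', pix2w('top',348,246,.134),pix2w('top',423,246,.134))
E
```

```text
hub [0.47554057 0.05531482 0.052     ] knob [0.52254067 0.09542071 0.072     ] shaft [ 0.50298256 -0.23583495  0.15      ]
colums [ 0.50568956 -0.12664265  0.134     ] [ 0.50293325 -0.34087473  0.134     ]
```

View pics/crop1.png

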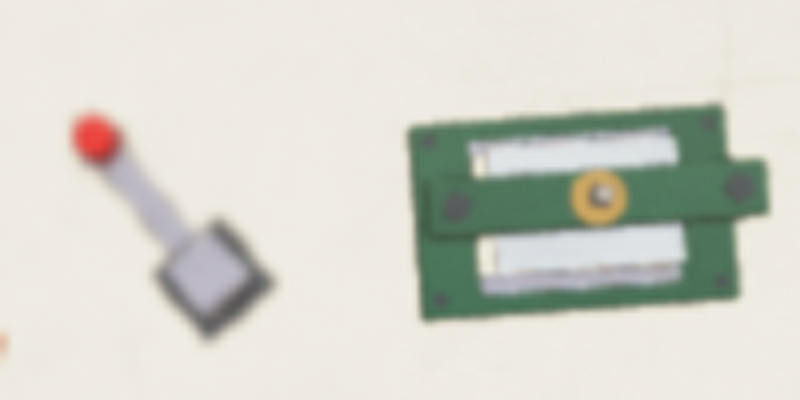

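The crop shows the crank hub centre at about (286.2,258.8) and the knob at (272.1,242.2), a 62 mm span against 65 mm expected, at about 40° yaw. The shaft and ring are at (386.9,246.5), and the beam length comes out at about 214 mm against 210 mm. I'll move over the press and look with the wrist camera.

```bash
python3 - <<'E'
from h import *
print(deltas([.503,-.236,.29],[180,0,-170]))
E
```

```text
(array([-367.74,  258.2 ,  -63.98]), array([ 0.08, -0.02, 13.42]))
```

Emit:
{"method": "apply_moves", "body": {
  "deltas": [
    {"fingers": 80,"delta_pos": [-37,26,-20],"angular": [0,0,0]},
    {"fingers": 80,"delta_pos": [-74,52,-40],"angular": [0,0,0]},
    {"fingers": 80,"delta_pos": [-110,78,-64],"angular": [0,0,3]},
    {"fingers": 80,"delta_pos": [-147,104,-64],"angular": [0,0,6]},
    {"fingers": 80,"delta_pos": [-184,130,-64],"angular": [0,0,9]},
    {"fingers": 80,"delta_pos": [-221,156,-64],"angular": [0,0,13.4]},
    {"fingers": 80,"delta_pos": [-258,182,-64],"angular": [0,0,13.4]},
    {"fingers": 80,"delta_pos": [-300,210,-64],"angular": [0,0,13.4]},
    {"fingers": 80,"delta_pos": [-340,238,-64],"angular": [0,0,13.4]},
    {"fingers": 80,"delta_pos": [-368,258,-64],"angular": [0,0,13.4]}
  ]
}}

```text
clock: 1.1
tool_pos: [0.5044, -0.2338, 0.2904]
orientation: [180.0, -0.0, -169.9]
force: [-0.0, -1.2, -0.6]
opening: 0.08
gripper_force: 0.0
```

Emit:
{"method": "apply_moves", "body": {
  "deltas": [
    {"fingers": 80,"delta_pos": [0,0,0],"angular": [0,0,0]},
    {"fingers": 80,"delta_pos": [0,0,0],"angular": [0,0,0]},
    {"fingers": 80,"delta_pos": [0,0,0],"angular": [0,0,0]}
  ]
}}

```text
clock: 1.4
tool_pos: [0.503, -0.2367, 0.2903]
orientation: [180.0, -0.0, -170.0]
force: [-0.2, -1.0, 1.3]
opening: 0.08
gripper_force: 0.0
```

```bash
python3 - <<'E'
from h import *
o=ctrl.get_obs();print(o['clock'],o['tool_pos'],o['orientation'],o['force'],o['joint_pos'])
T=tool(o); np.save('Tpress.npy',T); im=snap('wrist','wp.png')
print(w2pix('wrist',[.503,-.236,.162],T))
cv2.imwrite('pics/wpc.png',cv2.resize(im[100:400,120:520,::-1],(800,600),interpolation=cv2.INTER_CUBIC))
print(deltas([.4755,.0553,.2],[180,0,-139.5]))
E
```

```text
1.4 [ 0.50300453 -0.23669151  0.29033289] [ 1.79991756e+02 -3.42314449e-02 -1.69991183e+02] [-0.20031178 -1.00636689  1.30018211] [-5.01593166e+00  7.27594311e+00 -8.64686519e+00  9.48238058e-04
 -7.41123900e+01 -7.49755137e+01]
[318.7226925  228.47552417]
(array([-23.65, 292.67,  90.45]), array([ 1.000e-02, -2.000e-02, -3.054e+01]))
```

View pics/wpc.png

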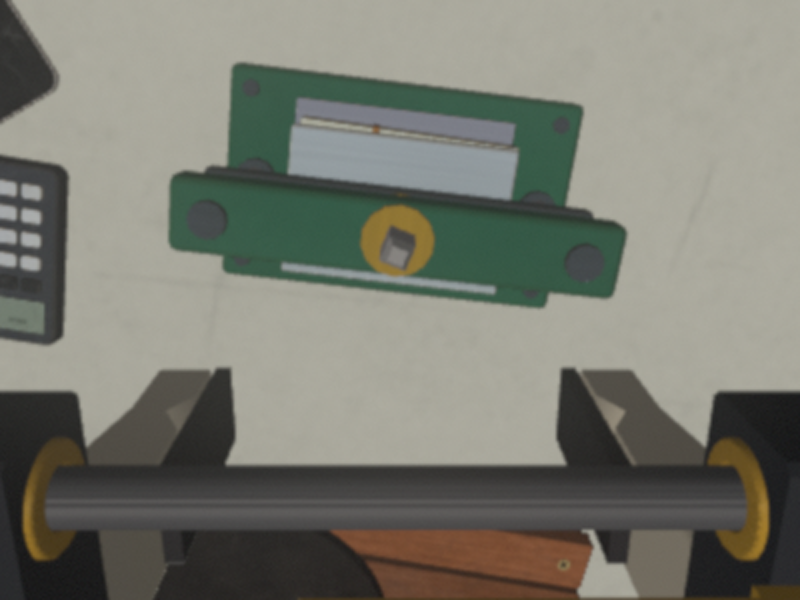

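The wrist view shows the shaft tip at about (318,228.5) full-frame, against a prediction of (318.7,228.5), so the press position is confirmed. The ring is at (319,220.5). The shaft looks rotated slightly in the image, so I'll zoom in on it while moving over to the crank.

Emit:
{"method": "apply_moves", "body": {
  "deltas": [
    {"fingers": 80,"delta_pos": [-2,35,0],"angular": [0,0,0]},
    {"fingers": 80,"delta_pos": [-5,70,0],"angular": [0,0,-5]},
    {"fingers": 80,"delta_pos": [-8,110,0],"angular": [0,0,-10]},
    {"fingers": 80,"delta_pos": [-11,150,0],"angular": [0,0,-15]},
    {"fingers": 80,"delta_pos": [-15,190,20],"angular": [0,0,-20]},
    {"fingers": 80,"delta_pos": [-18,230,40],"angular": [0,0,-25]},
    {"fingers": 80,"delta_pos": [-22,270,60],"angular": [0,0,-30.5]},
    {"fingers": 80,"delta_pos": [-23.6,292.7,85],"angular": [0,0,-30.5]},
    {"fingers": 80,"delta_pos": [-23.6,292.7,90],"angular": [0,0,-30.5]},
    {"fingers": 80,"delta_pos": [-23.6,292.7,90],"angular": [0,0,-30.5]}
  ]
}}

```text
clock: 2.45
tool_pos: [0.4752, 0.0553, 0.1999]
orientation: [180.0, -0.1, -139.5]
force: [0.9, -0.9, 0.9]
opening: 0.0797
gripper_force: 0.0
```

```bash
python3 - <<'E'
from h import *
o=ctrl.get_obs();print(o['clock'],o['tool_pos'],o['orientation'],o['qvel'])
T=tool(o); np.save('Tcrank.npy',T); im=snap('wrist','wc.png')
b=cv2.resize(im[60:360,150:450,::-1],(500,500),interpolation=cv2.INTER_CUBIC)
p=cv2.imread('pics/wp.png'); a=cv2.resize(p[205:245,306:330],(300,500),interpolation=cv2.INTER_CUBIC)
cv2.imwrite('pics/two.png',np.hstack([a,b]))
E
```

```text
2.45 [0.47520183 0.05527762 0.19987019] [ 1.79982244e+02 -1.12995699e-01 -1.39484312e+02] [-1.20955756 -0.98875382  1.92933511  0.57561409 -1.11531602  0.10685348]
```

View pics/two.png

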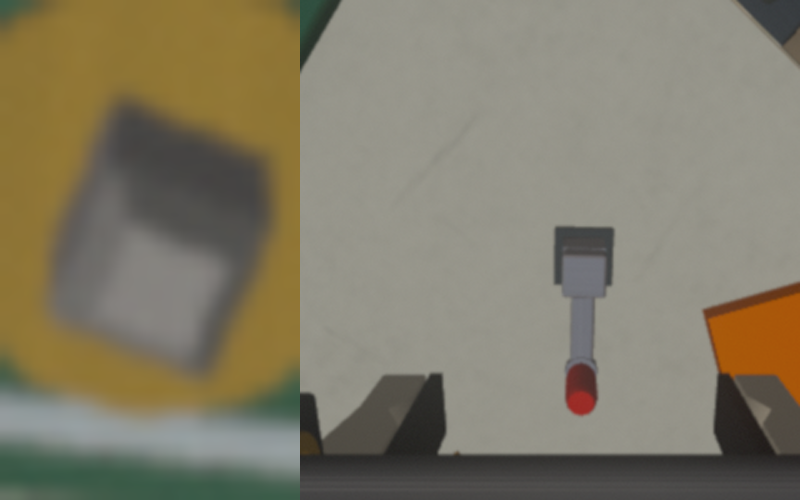

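The left half shows the shaft edges tilted about 23° clockwise in the image. Its foot edge runs (316,212.6) to (327.6,217.4) and its shoulder edge (310,229.4) to (322.4,235). The right half shows the crank: hub top centre near crop (584,275) and knob top (581,403), closely aligned with the tool.

```bash
python3 - <<'E'
from h import *
T=np.load('Tpress.npy')
for a,b,z in (((316,212.6),(327.6,217.4),.137),((310,229.4),(322.4,235),.157)):
    A=pix2w('wrist',*a,z,T);B=pix2w('wrist',*b,z,T);d=B-A;print(A,B,np.hypot(*d[:2]),np.degrees(np.arctan2(d[1],d[0])))
# tip by top image of shaft + ring
print('tip',pix2w('wrist',318.3,228.8,.162,T),'ring',pix2w('wrist',319,220.5,.137,T))
# ring centroid by colour
im=cv2.imread('pics/wp.png'); h=cv2.cvtColor(im,cv2.COLOR_BGR2HSV); m=cv2.inRange(h,(15,120,80),(30,255,255)); m[:190]=0;m[250:]=0;m[:,:290]=0;m[:,350:]=0
c=cv2.convexHull(cv2.findNonZero(m)); (e,ax,_)=cv2.fitEllipse(c); print(e,ax,'ring',pix2w('wrist',*e,.137,T))
# beam orientation from bolts crop
for u,v in ((207,219),(585,263)): print(pix2w('wrist',120+u/2,100+v/2,.136,T))
T=np.load('Tcrank.npy'); f=lambda u,v:(150+(u-300)/5*3,60+v/5*3)
H=pix2w('wrist',*f(584,275),.052,T);K=pix2w('wrist',*f(581,403),.072,T);d=K-H;print('hub',H,'knob',K,np.hypot(*d[:2]),np.degrees(np.arctan2(d[1],d[0])))
C=[pix2w('wrist',*f(*q),z,T) for q,z in (((555,227),.006),((614,227),.006),((562,296),.052),((606,296),.052))];print(np.array(C))
for i in(0,2): d=C[i+1]-C[i]; print(np.hypot(*d[:2]),np.degrees(np.arctan2(d[1],d[0]))-0)
E
```

```text
[ 0.49539221 -0.24016555  0.137     ] [ 0.4979497  -0.22902495  0.137     ] 0.011430383810934037 77.07092036229088
[ 0.50622664 -0.24340194  0.157     ] [ 0.50931028 -0.23201999  0.157     ] 0.01179227492304132 74.84109191152615
tip [ 0.5030694  -0.23673158  0.162     ] ring [ 0.50216764 -0.2362025   0.137     ]
(318.2972412109375, 219.65591430664062) (34.8228759765625, 36.21173095703125) ring [ 0.5014999  -0.23697086  0.137     ]
[ 0.50738959 -0.3230165   0.136     ]
[ 0.49767715 -0.1494484   0.136     ]
hub [0.47535339 0.05789872 0.052     ] knob [0.52664655 0.09966262 0.072     ] 0.06614538073321222 39.15315159075596
[[0.47315464 0.03336307 0.006     ]
 [0.44998863 0.06044023 0.006     ]
 [0.49211924 0.05650898 0.052     ]
 [0.47653752 0.07471972 0.052     ]]
0.03563476768199281 130.54881903189215
0.02396708551208833 130.5514049807474
```

The measurements agree: the collar measures 35.6 mm, the hub 24.0 mm and the knob radius 66 mm. The hub is at (0.4753,0.0578) with yaw about 40.3°, and the shaft is at (0.5025,-0.2365) with its edges at about 76° mod 90. I'll grasp the crank with the TCP 18 mm up.

```bash
python3 - <<'E'
from h import *
print(deltas([.4753,.0578,.018],[180,0,-139.7]))
E
```

```text
(array([ -1.43,   2.48, 182.78]), array([-0.02, -0.03,  0.18]))
```

Emit:
{"method": "apply_moves", "body": {
  "deltas": [
    {"fingers": 44,"delta_pos": [-1.4,2.5,40],"angular": [0,0,0]},
    {"fingers": 44,"delta_pos": [-1.4,2.5,80],"angular": [0,0,0]},
    {"fingers": 44,"delta_pos": [-1.4,2.5,115],"angular": [0,0,0]},
    {"fingers": 44,"delta_pos": [-1.4,2.5,130],"angular": [0,0,0]},
    {"fingers": 44,"delta_pos": [-1.4,2.5,150],"angular": [0,0,0]},
    {"fingers": 44,"delta_pos": [-1.4,2.5,170],"angular": [0,0,0]},
    {"fingers": 44,"delta_pos": [-1.4,2.5,182],"angular": [0,0,0]},
    {"fingers": 44,"delta_pos": [-1.4,2.5,182],"angular": [0,0,0]}
  ]
}}

```text
clock: 3.3
tool_pos: [0.4753, 0.0574, 0.018]
orientation: [180.0, -0.1, -139.6]
force: [0.1, -0.1, -0.1]
opening: 0.0436
gripper_force: 0.0
```

Emit:
{"method": "apply_moves", "body": {
  "deltas": [
    {"fingers": 20,"delta_pos": [0,0,0],"angular": [0,0,0]},
    {"fingers": 20,"delta_pos": [0,0,0],"angular": [0,0,0]},
    {"fingers": 20,"delta_pos": [0,0,0],"angular": [0,0,0]},
    {"fingers": 15,"delta_pos": [0,0,0],"angular": [0,0,0]},
    {"fingers": 10,"delta_pos": [0,0,0],"angular": [0,0,0]},
    {"fingers": 10,"delta_pos": [0,0,0],"angular": [0,0,0]},
    {"fingers": 10,"delta_pos": [0,0,0],"angular": [0,0,0]}
  ]
}}

```text
clock: 4.0
tool_pos: [0.4758, 0.059, 0.0195]
orientation: [-180.0, 0.1, -139.4]
force: [-0.1, -2.5, 6.7]
opening: 0.0241
gripper_force: 29.8
```

```bash
python3 - <<'E'
from h import *
print(deltas([.5025,-.2365,.215],[180,0,-104]))
E
```

```text
(array([ 171.62, -241.96, -195.56]), array([ -0.07,   0.06, -35.44]))
```

Emit:
{"method": "apply_moves", "body": {
  "deltas": [
    {"fingers": 10,"delta_pos": [0,0,-10],"angular": [0,0,0]},
    {"fingers": 10,"delta_pos": [0,0,-30],"angular": [0,0,0]},
    {"fingers": 10,"delta_pos": [0,0,-60],"angular": [0,0,0]},
    {"fingers": 10,"delta_pos": [0,0,-95],"angular": [0,0,0]},
    {"fingers": 10,"delta_pos": [0,0,-130],"angular": [0,0,0]},
    {"fingers": 10,"delta_pos": [0,0,-165],"angular": [0,0,0]},
    {"fingers": 10,"delta_pos": [0,0,-190],"angular": [0,0,0]},
    {"fingers": 10,"delta_pos": [0,0,-205],"angular": [0,0,0]},
    {"fingers": 10,"delta_pos": [0,0,-210],"angular": [0,0,0]},
    {"fingers": 10,"delta_pos": [0,0,-210],"angular": [0,0,0]}
  ]
}}

```text
clock: 5.0
tool_pos: [0.4749, 0.0589, 0.2289]
orientation: [180.0, 0.1, -139.5]
force: [-1.1, -0.7, -2.0]
opening: 0.0238
gripper_force: 29.8
```

```bash
python3 - <<'E'
from h import *
print(deltas([.5025,-.2365,.215],[180,0,-104]))
E
```

```text
(array([ 170.94, -242.51,   13.72]), array([ -0.  ,   0.06, -35.48]))
```

Emit:
{"method": "apply_moves", "body": {
  "deltas": [
    {"fingers": 10,"delta_pos": [15,-22,0],"angular": [0,0,-2]},
    {"fingers": 10,"delta_pos": [34,-48,0],"angular": [0,0,-6]},
    {"fingers": 10,"delta_pos": [55,-78,0],"angular": [0,0,-10]},
    {"fingers": 10,"delta_pos": [77,-109,0],"angular": [0,0,-15]},
    {"fingers": 10,"delta_pos": [99,-140,0],"angular": [0,0,-20]},
    {"fingers": 10,"delta_pos": [120,-170,0],"angular": [0,0,-25]},
    {"fingers": 10,"delta_pos": [141,-200,0],"angular": [0,0,-30]},
    {"fingers": 10,"delta_pos": [157,-223,0],"angular": [0,0,-33]},
    {"fingers": 10,"delta_pos": [167,-237,0],"angular": [0,0,-35.5]},
    {"fingers": 10,"delta_pos": [171,-242.5,0],"angular": [0,0,-35.5]}
  ]
}}

```text
clock: 6.0
tool_pos: [0.5017, -0.2379, 0.2265]
orientation: [179.8, -0.0, -104.0]
force: [1.0, 0.9, -2.6]
opening: 0.0235
gripper_force: 29.8
```

Emit:
{"method": "apply_moves", "body": {
  "deltas": [
    {"fingers": 10,"delta_pos": [0,0,0],"angular": [0,0,0]},
    {"fingers": 10,"delta_pos": [0,0,0],"angular": [0,0,0]},
    {"fingers": 10,"delta_pos": [0,0,0],"angular": [0,0,0]}
  ]
}}

```text
clock: 6.3
tool_pos: [0.5026, -0.2358, 0.2284]
orientation: [180.0, 0.0, -104.0]
force: [-0.1, 1.2, -1.7]
opening: 0.0237
gripper_force: 29.8
```

```bash
python3 - <<'E'
from h import *
o=ctrl.get_obs();print(o['clock'],o['tool_pos'],o['orientation'],o['force'],o['moment'],o['opening'])
im=snap('wrist','w3.png'); T=tool(o); t2=cv2.imread('pics/w3.png'); s=ctrl.snapshot('scene')[:,:,::-1]
print('expected hub top, knob top, pix',w2pix('wrist',T[:3,3]+[0,0,.034],T),w2pix('wrist',T[:3,:3]@[-.065,0,-.054]+T[:3,3],T))
u,v=w2pix('scene',[.5025,-.2365,.17]).astype(int);print(u,v)
c=cv2.resize(s[v-50:v+50,u-35:u+35],(350,500),interpolation=cv2.INTER_CUBIC)
cv2.imwrite('pics/three.png',np.hstack([cv2.resize(t2[120:480,140:464],(450,500)),c]))
E
```

```text
6.3 [ 0.5026126  -0.23577009  0.22837663] [ 1.79978686e+02  1.01139611e-02 -1.03953783e+02] [-0.10210536  1.24023292 -1.67606025] [ 0.02950352  0.04885578 -0.00330267] 0.0237329232091931
expected hub top, knob top, pix [319.6331515  337.98904559] [319.49980408 503.77188164]
365 206
```

View pics/three.png

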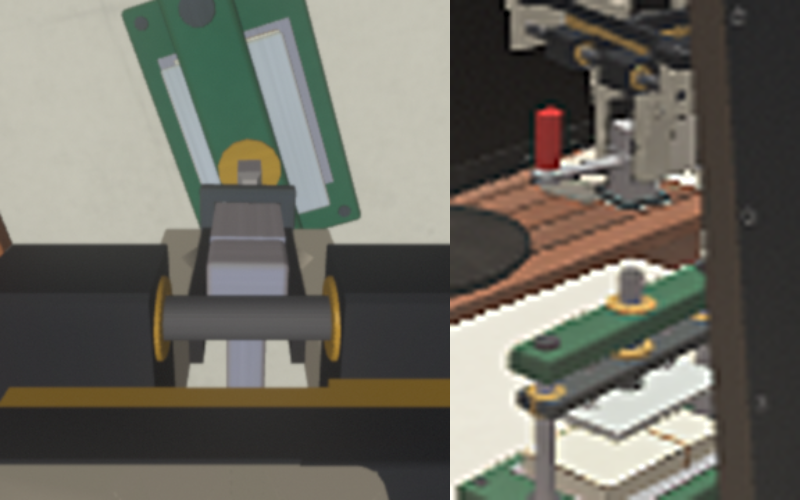

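The wrist view shows the shaft tip at about (320,239), square to the collar and centred under it, with the collar centre column at about 318.5. The scene view shows the crank held upright above the shaft. I'll check the fore-aft offset numerically while descending to just above the tip.

```bash
python3 - <<'E'
from h import *
T=tool(); w=lambda x,y,z: w2pix('wrist',T[:3,:3]@[x,y,z]+T[:3,3],T)
for x in (.018,): print(w(x,-.018,.012),w(x,.018,.012),w(x,-.018,.018))
f=lambda u,v:(140+u*.72,120+v*.72)
print(f(200,185),f(295,185),'hubtop edge',f(213,238),'pred',w(.012,0,-.034))
print('tip seen',f(249,166),'pred',w2pix('wrist',[.5025,-.2365,.162],T)); print(deltas([.5025,-.2365,.184],[180,0,-104]))
E
```

```text
[284.33909184 257.2706144 ] [354.06469124 257.31112729] [285.34558701 253.34568879]
(284.0, 253.2) (352.4, 253.2) hubtop edge (293.36, 291.36) pred [319.6717551  311.72503574]
tip seen (319.28, 239.51999999999998) pred [318.97593731 253.14073066]
(array([ 0.7 ,  0.11, 44.68]), array([-0.01,  0.01,  0.07]))
```

The collar edge matches the prediction, so the crank sits as intended in the hand. Descending.

Emit:
{"method": "apply_moves", "body": {
  "deltas": [
    {"fingers": 10,"delta_pos": [0.5,0,10],"angular": [0,0,0]},
    {"fingers": 10,"delta_pos": [0.5,0,22],"angular": [0,0,0]},
    {"fingers": 10,"delta_pos": [0.5,0,34],"angular": [0,0,0]},
    {"fingers": 10,"delta_pos": [0.5,0,42],"angular": [0,0,0]},
    {"fingers": 10,"delta_pos": [0.5,0,45],"angular": [0,0,0]},
    {"fingers": 10,"delta_pos": [0.5,0,45],"angular": [0,0,0]},
    {"fingers": 10,"delta_pos": [0.5,0,45],"angular": [0,0,0]}
  ]
}}

```text
clock: 7.1
tool_pos: [0.5029, -0.2373, 0.1838]
orientation: [-180.0, -0.0, -104.0]
force: [0.1, -0.2, -3.1]
opening: 0.0237
gripper_force: 29.8
```

Emit:
{"method": "apply_moves", "body": {
  "deltas": [
    {"fingers": 10,"delta_pos": [0,0,1.5],"angular": [0,0,0]},
    {"fingers": 10,"delta_pos": [0,0,3],"angular": [0,0,0]},
    {"fingers": 10,"delta_pos": [0,0,4.5],"angular": [0,0,0]},
    {"fingers": 10,"delta_pos": [0,0,5],"angular": [0,0,0]},
    {"fingers": 10,"delta_pos": [0,0,5],"angular": [0,0,0]}
  ]
}}

```text
clock: 7.6
tool_pos: [0.5025, -0.2371, 0.1785]
orientation: [180.0, -0.0, -104.0]
force: [0.8, 0.3, -2.6]
opening: 0.024
gripper_force: 29.8
```

Emit:
{"method": "apply_moves", "body": {
  "deltas": [
    {"fingers": 10,"delta_pos": [0,0,1],"angular": [0,0,0]},
    {"fingers": 10,"delta_pos": [0,0,2],"angular": [0,0,0]},
    {"fingers": 10,"delta_pos": [0,0,3],"angular": [0,0,0]},
    {"fingers": 10,"delta_pos": [0,0,3],"angular": [0,0,0]}
  ]
}}

```text
clock: 8.0
tool_pos: [0.5026, -0.2371, 0.1763]
orientation: [-180.0, -0.0, -104.0]
force: [-1.9, 2.1, 5.8]
opening: 0.0239
gripper_force: 29.8
```

Light contact about 4 mm in. The side force points to −x,+y, so I'll ease the crank that way.

Emit:
{"method": "apply_moves", "body": {
  "deltas": [
    {"fingers": 10,"delta_pos": [-0.6,0.8,0],"angular": [0,0,0]},
    {"fingers": 10,"delta_pos": [-0.6,0.8,0],"angular": [0,0,0]},
    {"fingers": 10,"delta_pos": [-0.6,0.8,0],"angular": [0,0,0]}
  ]
}}

```text
clock: 8.3
tool_pos: [0.5018, -0.2361, 0.1751]
orientation: [180.0, 0.0, -104.0]
force: [0.6, -0.6, -2.4]
opening: 0.0236
gripper_force: 29.8
```

```bash
python3 - <<'E'
from h import *
o=ctrl.get_obs();print(o['tool_pos'],o['orientation'],o['force'],o['moment'])
E
```

```text
[ 0.50183041 -0.23614942  0.17509539] [ 1.79976996e+02  2.00743972e-02 -1.03987216e+02] [ 0.6317188  -0.58526186 -2.35038843] [0.04829506 0.07602949 0.02088416]
```

Force released; continuing down.

Emit:
{"method": "apply_moves", "body": {
  "deltas": [
    {"fingers": 10,"delta_pos": [0,0,1],"angular": [0,0,0]},
    {"fingers": 10,"delta_pos": [0,0,2],"angular": [0,0,0]},
    {"fingers": 10,"delta_pos": [0,0,3],"angular": [0,0,0]},
    {"fingers": 10,"delta_pos": [0,0,3],"angular": [0,0,0]}
  ]
}}

```text
clock: 8.7
tool_pos: [0.5019, -0.2362, 0.1722]
orientation: [180.0, 0.0, -104.0]
force: [0.3, 1.4, -2.1]
opening: 0.0241
gripper_force: 29.8
```

```bash
python3 - <<'E'
from h import *
o=ctrl.get_obs();print(o['tool_pos'],o['orientation'],o['force'],o['moment'])
E
```

```text
[ 0.50187706 -0.2362374   0.17217387] [ 1.79969661e+02  4.36957578e-03 -1.03979031e+02] [ 0.30496744  1.39630177 -2.136298  ] [0.19805157 0.00415859 0.01737713]
```

Emit:
{"method": "apply_moves", "body": {
  "deltas": [
    {"fingers": 10,"delta_pos": [0,0,1.5],"angular": [0,0,0]},
    {"fingers": 10,"delta_pos": [0,0,3],"angular": [0,0,0]},
    {"fingers": 10,"delta_pos": [0,0,4.5],"angular": [0,0,0]},
    {"fingers": 10,"delta_pos": [0,0,6],"angular": [0,0,0]},
    {"fingers": 10,"delta_pos": [0,0,6],"angular": [0,0,0]}
  ]
}}

```text
clock: 9.2
tool_pos: [0.5019, -0.2363, 0.1663]
orientation: [180.0, 0.0, -104.0]
force: [-0.5, 0.8, -3.2]
opening: 0.0242
gripper_force: 29.8
```

Emit:
{"method": "apply_moves", "body": {
  "deltas": [
    {"fingers": 10,"delta_pos": [0,0,1.5],"angular": [0,0,0]},
    {"fingers": 10,"delta_pos": [0,0,3],"angular": [0,0,0]},
    {"fingers": 10,"delta_pos": [0,0,4.5],"angular": [0,0,0]},
    {"fingers": 10,"delta_pos": [0,0,6],"angular": [0,0,0]},
    {"fingers": 10,"delta_pos": [0,0,6],"angular": [0,0,0]}
  ]
}}

```text
clock: 9.7
tool_pos: [0.5019, -0.2363, 0.1603]
orientation: [180.0, 0.0, -104.0]
force: [1.0, 1.5, -3.4]
opening: 0.024
gripper_force: 29.8
```

Emit:
{"method": "apply_moves", "body": {
  "deltas": [
    {"fingers": 10,"delta_pos": [0,0,1],"angular": [0,0,0]},
    {"fingers": 10,"delta_pos": [0,0,2],"angular": [0,0,0]},
    {"fingers": 10,"delta_pos": [0,0,3],"angular": [0,0,0]},
    {"fingers": 10,"delta_pos": [0,0,3],"angular": [0,0,0]}
  ]
}}

```text
clock: 10.1
tool_pos: [0.502, -0.2363, 0.1574]
orientation: [-180.0, 0.0, -104.0]
force: [0.1, 2.3, -3.3]
opening: 0.0239
gripper_force: 29.8
```

Emit:
{"method": "apply_moves", "body": {
  "deltas": [
    {"fingers": 10,"delta_pos": [0,0,0.5],"angular": [0,0,0]},
    {"fingers": 10,"delta_pos": [0,0,1],"angular": [0,0,0]},
    {"fingers": 10,"delta_pos": [0,0,1],"angular": [0,0,0]}
  ]
}}

```text
clock: 10.4
tool_pos: [0.502, -0.2363, 0.1566]
orientation: [-180.0, 0.0, -104.0]
force: [0.4, 2.6, -1.8]
opening: 0.0236
gripper_force: 29.8
```

The collar is on or within about 1 mm of the ring. I'll release and rise, then compute the pose above the knob. At 76° the knob should be at about (0.518,-0.173).

Emit:
{"method": "apply_moves", "body": {
  "deltas": [
    {"fingers": 26,"delta_pos": [0,0,0],"angular": [0,0,0]},
    {"fingers": 32,"delta_pos": [0,0,0],"angular": [0,0,0]},
    {"fingers": 42,"delta_pos": [0,0,0],"angular": [0,0,0]},
    {"fingers": 42,"delta_pos": [0,0,0],"angular": [0,0,0]},
    {"fingers": 42,"delta_pos": [0,0,-10],"angular": [0,0,0]},
    {"fingers": 42,"delta_pos": [0,0,-35],"angular": [0,0,0]},
    {"fingers": 42,"delta_pos": [0,0,-70],"angular": [0,0,0]},
    {"fingers": 42,"delta_pos": [0,0,-100],"angular": [0,0,0]},
    {"fingers": 42,"delta_pos": [0,0,-110],"angular": [0,0,0]},
    {"fingers": 42,"delta_pos": [0,0,-110],"angular": [0,0,0]}
  ]
}}

```text
clock: 11.4
tool_pos: [0.5028, -0.2366, 0.2689]
orientation: [-179.8, 0.0, -104.0]
force: [-0.2, -0.1, 0.1]
opening: 0.0424
gripper_force: 0.0
```

```bash
python3 - <<'E'
from h import *
o=ctrl.get_obs();print(o['clock'],o['tool_pos'],o['force'],o['opening'],o['joint_pos'])
T=tool(o); np.save('T4.npy',T); im=snap('wrist','w4.png')[:,:,::-1]; s=snap('scene','s4.png')[:,:,::-1]
u,v=w2pix('scene',[.5025,-.2365,.10]).astype(int);print(u,v)
c=cv2.resize(s[v-44:v+40,u-30:u+26],(400,600),interpolation=cv2.INTER_CUBIC); print('scene crop origin',u-30,v-44,400/56,600/84)
cv2.imwrite('pics/four.png',np.hstack([cv2.resize(im[100:460,180:420],(400,600)),c]))
print(w2pix('wrist',[.5177,-.1732,.209],T),deltas([.5177,-.1732,.24],[180,0,180]))
E
```

```text
11.4 [ 0.50282279 -0.23657683  0.26890886] [-0.23896407 -0.11151683  0.08484522] 0.04238082425528529 [-4.99179349e+00  7.70301252e+00 -1.09256385e+01  2.04042972e-02
 -7.11394249e+01 -8.99052297e+00]
365 225
scene crop origin 335 181 7.142857142857143 7.142857142857143
[320.23547036 342.95530741] (array([-64.92,  -0.52,  25.96]), array([ 5.000e-02, -1.000e-02,  7.601e+01]))
```

View pics/four.png

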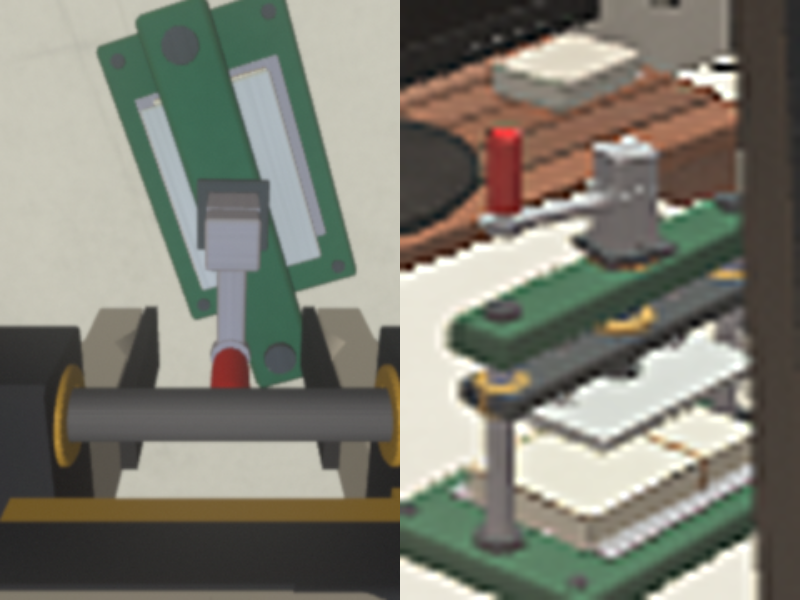

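The wrist view shows the crank home and square, still at about 76° and still aligned with the tool, with the hub top at crop (231,245). In the scene view the plate's near bottom corner is at about (363,243.6) and the cards' near top corner at about (362,253.1). I'll estimate the gap and print the winding rows.

```bash
cat >> h.py <<'E'
from scipy.optimize import least_squares
a=np.radians(3.2); C=np.array([.5022,-.2364])
def pf(x,y): return C+[x*np.cos(a)-y*np.sin(a),x*np.sin(a)+y*np.cos(a)]
E
python3 - <<'E'
from h import *
print('cards corner pred',w2pix('scene',[*pf(-.039,.063),.037]))
for z in (.08,.075,.07,.065,.06,.055): print(z,w2pix('scene',[*pf(-.04,.06),z]))
th=76
p=lambda t:65*np.array([np.cos(np.radians(t)),np.sin(np.radians(t))])
for k in range(0,6):
    t0=76-60*k; print(t0,[[float(round(-(p(t0-6*i)-p(t0))[0],1)),float(round((p(t0-6*i)-p(t0))[1],1)),0] for i in range(1,11)])
E
```

```text
cards corner pred [362.22802447 252.63599635]
0.08 [363.36164065 240.65386987]
0.075 [363.32440266 242.03658147]
0.07 [363.28727436 243.41522046]
0.065 [363.25025524 244.78980481]
0.06 [363.21334485 246.16035237]
0.055 [363.17654269 247.5268809 ]
76 [[-6.5, -2.0, 0], [-12.8, -4.6, 0], [-18.7, -7.9, 0], [-24.3, -11.8, 0], [-29.4, -16.3, 0], [-34.1, -21.3, 0], [-38.2, -26.7, 0], [-41.7, -32.6, 0], [-44.5, -38.7, 0], [-46.8, -45.2, 0]]
16 [[-1.5, -6.6, 0], [-2.4, -13.4, 0], [-2.5, -20.2, 0], [-1.9, -27.0, 0], [-0.6, -33.6, 0], [1.4, -40.1, 0], [4.1, -46.4, 0], [7.4, -52.4, 0], [11.3, -57.9, 0], [15.7, -63.1, 0]]
-44 [[5.0, -4.6, 0], [10.4, -8.7, 0], [16.2, -12.2, 0], [22.4, -15.1, 0], [28.8, -17.3, 0], [35.5, -18.9, 0], [42.2, -19.7, 0], [49.0, -19.8, 0], [55.8, -19.2, 0], [62.5, -17.9, 0]]
-104 [[6.5, 2.0, 0], [12.8, 4.6, 0], [18.7, 7.9, 0], [24.3, 11.8, 0], [29.4, 16.3, 0], [34.1, 21.3, 0], [38.2, 26.7, 0], [41.7, 32.6, 0], [44.5, 38.7, 0], [46.8, 45.2, 0]]
-164 [[1.5, 6.6, 0], [2.4, 13.4, 0], [2.5, 20.2, 0], [1.9, 27.0, 0], [0.6, 33.6, 0], [-1.4, 40.1, 0], [-4.1, 46.4, 0], [-7.4, 52.4, 0], [-11.3, 57.9, 0], [-15.7, 63.1, 0]]
-224 [[-5.0, 4.6, 0], [-10.4, 8.7, 0], [-16.2, 12.2, 0], [-22.4, 15.1, 0], [-28.8, 17.3, 0], [-35.5, 18.9, 0], [-42.2, 19.7, 0], [-49.0, 19.8, 0], [-55.8, 19.2, 0], [-62.5, 17.9, 0]]
```

Emit:
{"method": "apply_moves", "body": {
  "deltas": [
    {"fingers": 42,"delta_pos": [-8,0,0],"angular": [0,0,8]},
    {"fingers": 42,"delta_pos": [-16,0,0],"angular": [0,0,16]},
    {"fingers": 42,"delta_pos": [-24,0,0],"angular": [0,0,24]},
    {"fingers": 42,"delta_pos": [-32,0,0],"angular": [0,0,32]},
    {"fingers": 42,"delta_pos": [-40,0,0],"angular": [0,0,40]},
    {"fingers": 42,"delta_pos": [-48,0,0],"angular": [0,0,48]},
    {"fingers": 42,"delta_pos": [-56,0,0],"angular": [0,0,56]},
    {"fingers": 42,"delta_pos": [-64,0,0],"angular": [0,0,64]},
    {"fingers": 42,"delta_pos": [-65,-0.5,10],"angular": [0,0,71]},
    {"fingers": 42,"delta_pos": [-65,-0.5,26],"angular": [0,0,76]}
  ]
}}

```text
clock: 12.5
tool_pos: [0.5181, -0.1731, 0.2395]
orientation: [180.0, -0.0, 179.8]
force: [-0.5, 0.5, -0.9]
opening: 0.0421
gripper_force: 0.0
```

Emit:
{"method": "apply_moves", "body": {
  "deltas": [
    {"fingers": 42,"delta_pos": [0,0,0],"angular": [0,0,0]},
    {"fingers": 42,"delta_pos": [0,0,0],"angular": [0,0,0]}
  ]
}}

```text
clock: 12.7
tool_pos: [0.5176, -0.1735, 0.2397]
orientation: [-180.0, -0.1, -179.8]
force: [-0.7, 0.1, 0.6]
opening: 0.0417
gripper_force: 0.0
```

```bash
python3 - <<'E'
from h import *
print(deltas([.5179,-.1733,.175],[180,0,180]))
E
```

```text
(array([-0.46,  0.19, 64.65]), array([-0.01, -0.14,  0.18]))
```

The plate underside is at about 0.070 m, so the carrier starts near 0.010. About 39 mm remains to half squeeze, roughly 1.6 turns, which fits the stated range. The cards' corner check agrees within 0.5 px. I'll grip the knob.

Emit:
{"method": "apply_moves", "body": {
  "deltas": [
    {"fingers": 42,"delta_pos": [-0.4,0.2,15],"angular": [0,0,0]},
    {"fingers": 42,"delta_pos": [-0.4,0.2,35],"angular": [0,0,0]},
    {"fingers": 42,"delta_pos": [-0.4,0.2,52],"angular": [0,0,0]},
    {"fingers": 42,"delta_pos": [-0.4,0.2,62],"angular": [0,0,0]},
    {"fingers": 42,"delta_pos": [-0.4,0.2,64.5],"angular": [0,0,0]},
    {"fingers": 42,"delta_pos": [-0.4,0.2,64.5],"angular": [0,0,0]},
    {"fingers": 25,"delta_pos": [-0.4,0.2,64.5],"angular": [0,0,0]},
    {"fingers": 20,"delta_pos": [-0.4,0.2,64.5],"angular": [0,0,0]},
    {"fingers": 16,"delta_pos": [-0.4,0.2,64.5],"angular": [0,0,0]},
    {"fingers": 10,"delta_pos": [-0.4,0.2,64.5],"angular": [0,0,0]}
  ]
}}

```text
clock: 13.7
tool_pos: [0.5187, -0.1732, 0.1764]
orientation: [-180.0, 0.0, -180.0]
force: [-0.4, 0.5, 0.4]
opening: 0.0173
gripper_force: 30.0
```

Emit:
{"method": "apply_moves", "body": {
  "deltas": [
    {"fingers": 5,"delta_pos": [0,0,0],"angular": [0,0,0]},
    {"fingers": 5,"delta_pos": [0,0,0],"angular": [0,0,0]}
  ]
}}

```text
clock: 13.9
tool_pos: [0.5188, -0.1732, 0.1764]
orientation: [-180.0, 0.0, -180.0]
force: [-0.6, -0.1, 2.2]
opening: 0.0173
gripper_force: 30.0
```

Emit:
{"method": "apply_moves", "body": {
  "deltas": [
    {"fingers": 5,"delta_pos": [-3.3,-0.9,0],"angular": [0,0,0]},
    {"fingers": 5,"delta_pos": [-6.5,-2.0,0],"angular": [0,0,0]},
    {"fingers": 5,"delta_pos": [-9.7,-3.2,0],"angular": [0,0,0]},
    {"fingers": 5,"delta_pos": [-12.8,-4.6,0],"angular": [0,0,0]},
    {"fingers": 5,"delta_pos": [-15.8,-6.2,0],"angular": [0,0,0]},
    {"fingers": 5,"delta_pos": [-18.7,-7.9,0],"angular": [0,0,0]},
    {"fingers": 5,"delta_pos": [-24.3,-11.8,0],"angular": [0,0,0]}
  ]
}}

```text
clock: 14.6
tool_pos: [0.5429, -0.1845, 0.1762]
orientation: [180.0, -0.0, -180.0]
force: [-1.7, 4.0, 4.2]
opening: 0.0174
gripper_force: 30.0
```

```bash
python3 - <<'E'
from h import *
o=ctrl.get_obs();print(o['tool_pos'],o['orientation'],o['force'],o['moment'])
E
```

```text
[ 0.54288407 -0.18446833  0.17617661] [ 1.79951572e+02 -1.00761511e-02 -1.79966935e+02] [-1.73327252  4.04737075  4.16946673] [ 1.55184897  0.70450579 -0.02543197]
```

The crank is turning: the tangential load is about 3.8 N, as expected. Continuing.

Emit:
{"method": "apply_moves", "body": {
  "deltas": [
    {"fingers": 5,"delta_pos": [-5.1,-4.5,0],"angular": [0,0,0]},
    {"fingers": 5,"delta_pos": [-9.8,-9.5,0],"angular": [0,0,0]},
    {"fingers": 5,"delta_pos": [-13.9,-14.9,0],"angular": [0,0,0]},
    {"fingers": 5,"delta_pos": [-17.4,-20.8,0],"angular": [0,0,0]},
    {"fingers": 5,"delta_pos": [-20.2,-26.9,0],"angular": [0,0,0]},
    {"fingers": 5,"delta_pos": [-22.5,-33.4,0],"angular": [0,0,0]}
  ]
}}

```text
clock: 15.2
tool_pos: [0.5661, -0.2189, 0.1762]
orientation: [180.0, 0.1, -180.0]
force: [1.7, 4.0, 3.8]
opening: 0.0169
gripper_force: 30.0
```

Emit:
{"method": "apply_moves", "body": {
  "deltas": [
    {"fingers": 5,"delta_pos": [-1.5,-6.6,0],"angular": [0,0,0]},
    {"fingers": 5,"delta_pos": [-2.4,-13.4,0],"angular": [0,0,0]},
    {"fingers": 5,"delta_pos": [-2.5,-20.2,0],"angular": [0,0,0]},
    {"fingers": 5,"delta_pos": [-1.9,-27.0,0],"angular": [0,0,0]},
    {"fingers": 5,"delta_pos": [-0.6,-33.6,0],"angular": [0,0,0]},
    {"fingers": 5,"delta_pos": [1.4,-40.1,0],"angular": [0,0,0]},
    {"fingers": 5,"delta_pos": [4.1,-46.4,0],"angular": [0,0,0]},
    {"fingers": 5,"delta_pos": [7.4,-52.4,0],"angular": [0,0,0]},
    {"fingers": 5,"delta_pos": [11.3,-57.9,0],"angular": [0,0,0]},
    {"fingers": 5,"delta_pos": [15.7,-63.1,0],"angular": [0,0,0]}
  ]
}}

```text
clock: 16.2
tool_pos: [0.5495, -0.2822, 0.1763]
orientation: [-180.0, 0.0, -180.0]
force: [3.8, 1.7, 5.5]
opening: 0.0175
gripper_force: 30.0
```

```bash
python3 - <<'E'
from h import *
o=ctrl.get_obs();print(o['tool_pos'],o['orientation'],o['force'],o['moment'],o['opening'])
E
```

```text
[ 0.54950172 -0.28222517  0.17627325] [-1.79976176e+02  2.49614372e-02 -1.79978685e+02] [3.79773734 1.68521003 5.46948224] [ 0.77552977 -1.2823514  -0.00716968] 0.017456032785672194
```

Emit:
{"method": "apply_moves", "body": {
  "deltas": [
    {"fingers": 5,"delta_pos": [5.0,-4.6,0],"angular": [0,0,0]},
    {"fingers": 5,"delta_pos": [10.4,-8.7,0],"angular": [0,0,0]},
    {"fingers": 5,"delta_pos": [16.2,-12.2,0],"angular": [0,0,0]},
    {"fingers": 5,"delta_pos": [22.4,-15.1,0],"angular": [0,0,0]},
    {"fingers": 5,"delta_pos": [28.8,-17.3,0],"angular": [0,0,0]},
    {"fingers": 5,"delta_pos": [35.5,-18.9,0],"angular": [0,0,0]},
    {"fingers": 5,"delta_pos": [42.2,-19.7,0],"angular": [0,0,0]},
    {"fingers": 5,"delta_pos": [49.0,-19.8,0],"angular": [0,0,0]},
    {"fingers": 5,"delta_pos": [55.8,-19.2,0],"angular": [0,0,0]},
    {"fingers": 5,"delta_pos": [62.5,-17.9,0],"angular": [0,0,0]}
  ]
}}

```text
clock: 17.2
tool_pos: [0.4868, -0.2997, 0.1762]
orientation: [-180.0, 0.0, -180.0]
force: [3.8, 1.0, 4.3]
opening: 0.017
gripper_force: 30.0
```

Emit:
{"method": "apply_moves", "body": {
  "deltas": [
    {"fingers": 5,"delta_pos": [6.5,2.0,0],"angular": [0,0,0]},
    {"fingers": 5,"delta_pos": [12.8,4.6,0],"angular": [0,0,0]},
    {"fingers": 5,"delta_pos": [18.7,7.9,0],"angular": [0,0,0]},
    {"fingers": 5,"delta_pos": [24.3,11.8,0],"angular": [0,0,0]},
    {"fingers": 5,"delta_pos": [29.4,16.3,0],"angular": [0,0,0]},
    {"fingers": 5,"delta_pos": [34.1,21.3,0],"angular": [0,0,0]},
    {"fingers": 5,"delta_pos": [38.2,26.7,0],"angular": [0,0,0]},
    {"fingers": 5,"delta_pos": [41.7,32.6,0],"angular": [0,0,0]},
    {"fingers": 5,"delta_pos": [44.5,38.7,0],"angular": [0,0,0]},
    {"fingers": 5,"delta_pos": [46.8,45.2,0],"angular": [0,0,0]}
  ]
}}

```text
clock: 18.2
tool_pos: [0.4399, -0.2538, 0.176]
orientation: [-180.0, -0.0, -180.0]
force: [2.4, -2.5, 4.2]
opening: 0.0173
gripper_force: 30.0
```

```bash
python3 - <<'E'
from h import *
o=ctrl.get_obs();print(o['tool_pos'],o['orientation'],o['force'],o['moment'],o['opening'],o['joint_pos'])
E
```

```text
[ 0.43993498 -0.25381426  0.17601239] [-1.79990167e+02 -2.73442743e-02 -1.79976840e+02] [ 2.43999416 -2.52372986  4.18193721] [-1.29736222e+00 -1.35241779e+00 -6.23808228e-04] 0.017338005323625387 [-7.78429843e+00  7.14297299e+00 -2.42834673e+01  1.57654613e-02
 -5.85993157e+01 -8.22007562e+01]
```

Steady, about 3 N tangential. Completing the first circle (−164 → −284 = 76).

Emit:
{"method": "apply_moves", "body": {
  "deltas": [
    {"fingers": 5,"delta_pos": [1.5,6.6,0],"angular": [0,0,0]},
    {"fingers": 5,"delta_pos": [2.4,13.4,0],"angular": [0,0,0]},
    {"fingers": 5,"delta_pos": [2.5,20.2,0],"angular": [0,0,0]},
    {"fingers": 5,"delta_pos": [1.9,27.0,0],"angular": [0,0,0]},
    {"fingers": 5,"delta_pos": [0.6,33.6,0],"angular": [0,0,0]},
    {"fingers": 5,"delta_pos": [-1.4,40.1,0],"angular": [0,0,0]},
    {"fingers": 5,"delta_pos": [-4.1,46.4,0],"angular": [0,0,0]},
    {"fingers": 5,"delta_pos": [-7.4,52.4,0],"angular": [0,0,0]},
    {"fingers": 5,"delta_pos": [-11.3,57.9,0],"angular": [0,0,0]},
    {"fingers": 5,"delta_pos": [-15.7,63.1,0],"angular": [0,0,0]}
  ]
}}

```text
clock: 19.2
tool_pos: [0.4559, -0.1907, 0.1759]
orientation: [-180.0, -0.1, -180.0]
force: [-0.2, -5.8, 4.2]
opening: 0.0175
gripper_force: 30.0
```

Emit:
{"method": "apply_moves", "body": {
  "deltas": [
    {"fingers": 5,"delta_pos": [-5.0,4.6,0],"angular": [0,0,0]},
    {"fingers": 5,"delta_pos": [-10.4,8.7,0],"angular": [0,0,0]},
    {"fingers": 5,"delta_pos": [-16.2,12.2,0],"angular": [0,0,0]},
    {"fingers": 5,"delta_pos": [-22.4,15.1,0],"angular": [0,0,0]},
    {"fingers": 5,"delta_pos": [-28.8,17.3,0],"angular": [0,0,0]},
    {"fingers": 5,"delta_pos": [-35.5,18.9,0],"angular": [0,0,0]},
    {"fingers": 5,"delta_pos": [-42.2,19.7,0],"angular": [0,0,0]},
    {"fingers": 5,"delta_pos": [-49.0,19.8,0],"angular": [0,0,0]},
    {"fingers": 5,"delta_pos": [-55.8,19.2,0],"angular": [0,0,0]},
    {"fingers": 5,"delta_pos": [-62.5,17.9,0],"angular": [0,0,0]}
  ]
}}

```text
clock: 20.2
tool_pos: [0.5176, -0.1722, 0.1757]
orientation: [179.9, -0.2, -180.0]
force: [-5.2, 0.4, 8.8]
opening: 0.0169
gripper_force: 30.0
```

```bash
python3 - <<'E'
from h import *
o=ctrl.get_obs();print(o['tool_pos'],o['orientation'],o['force'],o['moment'],o['opening'])
s=snap('scene','s5.png')[:,:,::-1]; b=cv2.imread('pics/s4.png')
f=lambda q:cv2.resize(q[208:264,338:378],(400,560),interpolation=cv2.INTER_CUBIC)
cv2.imwrite('pics/five.png',np.hstack([f(b),f(s)]))
for z in (.055,.05,.045,.04,.037): print(z,w2pix('scene',[*pf(-.04,.06),z]), (w2pix('scene',[*pf(-.04,.06),z])-[338,208])*10)
E
```

```text
[ 0.51764167 -0.17221646  0.17569458] [ 1.79925793e+02 -1.64015739e-01 -1.79989356e+02] [-5.18661918  0.36517199  8.81060414] [0.08230955 1.81127166 0.02468072] 0.01688471631851082
0.055 [363.17654269 247.5268809 ] [251.76542691 395.26880899]
0.05 [363.13984829 248.88940806] [251.39848294 408.89408055]
0.045 [363.10326119 250.24795139] [251.03261186 422.47951385]
0.04 [363.0667809  251.60252834] [250.66780897 436.02528335]
0.037 [363.0449438  252.41337786] [250.44943803 444.13377863]
```

View pics/five.png

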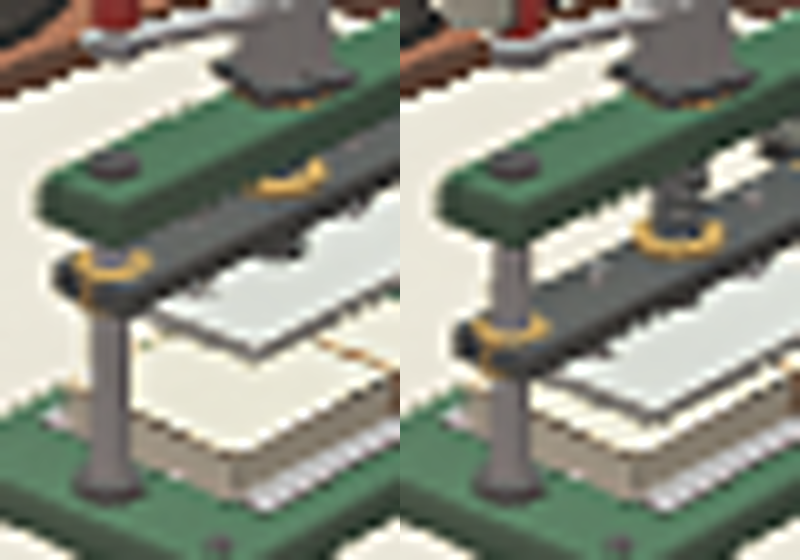

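The views before (left) and after one turn (right) show the plate's near bottom corner going from row 358 to 420, from about 69 mm to about 46 mm up. The collar bush drop is about 23 mm, as expected for one turn. About 9–11 mm to touch remains. I'll continue in smaller pieces and track the plate edge numerically to find the touch point.

Emit:
{"method": "apply_moves", "body": {
  "deltas": [
    {"fingers": 5,"delta_pos": [-6.5,-2.0,-0.4],"angular": [0,0,0]},
    {"fingers": 5,"delta_pos": [-12.8,-4.6,-0.4],"angular": [0,0,0]},
    {"fingers": 5,"delta_pos": [-18.7,-7.9,-0.4],"angular": [0,0,0]},
    {"fingers": 5,"delta_pos": [-24.3,-11.8,-0.4],"angular": [0,0,0]},
    {"fingers": 5,"delta_pos": [-29.4,-16.3,-0.4],"angular": [0,0,0]},
    {"fingers": 5,"delta_pos": [-34.1,-21.3,-0.4],"angular": [0,0,0]},
    {"fingers": 5,"delta_pos": [-38.2,-26.7,-0.4],"angular": [0,0,0]},
    {"fingers": 5,"delta_pos": [-41.7,-32.6,-0.4],"angular": [0,0,0]},
    {"fingers": 5,"delta_pos": [-44.5,-38.7,-0.4],"angular": [0,0,0]},
    {"fingers": 5,"delta_pos": [-46.8,-45.2,-0.4],"angular": [0,0,0]}
  ]
}}

```text
clock: 21.25
tool_pos: [0.5657, -0.2166, 0.1759]
orientation: [179.8, -0.0, -180.0]
force: [-0.8, 4.7, 5.7]
opening: 0.0173
gripper_force: 30.0
```

```bash
cat > trk.py <<'E'
from h import *
import sys
def sub(img,tpl,box):
    "subpixel (col,row) of tpl in box=(r0,r1,c0,c1)"
    r0,r1,c0,c1=box; m=cv2.matchTemplate(img[r0:r1,c0:c1],tpl,cv2.TM_CCOEFF_NORMED); _,q,_,(x,y)=cv2.minMaxLoc(m)
    f=lambda a,b,c:(a-c)/(2*(a-2*b+c)) if a-2*b+c else 0
    dy=f(m[y-1,x],m[y,x],m[y+1,x]) if 0<y<m.shape[0]-1 else 0
    return r0+y+dy,q
def report(name):
    s=snap('scene',name)[:,:,::-1]; U=lambda i:cv2.resize(i,None,fx=4,fy=4,interpolation=cv2.INTER_CUBIC)
    ref=U(cv2.imread('pics/s5.png')); cur=U(s)
    out={}
    for k,(r0,r1,c0,c1) in {'plate':(243,252,358,370),'bush':(237,246,345,354),'cards':(255,260,356,368)}.items():
        b=[4*v for v in (r0,r1,c0,c1)]; t=ref[b[0]:b[1],b[2]:b[3]]
        y,q=sub(cur,t,(b[0]-16,b[1]+72,b[2]-4,b[3]+4)); out[k]=(round((y-b[0])/4,2),round(float(q),3))
    # vertical px per mm near the plate
    out['mm']={k:round(v[0]/.2713,1) for k,v in out.items()}
    o=ctrl.get_obs(); print(out,o['clock'],np.round(o['tool_pos'],4),np.round(o['force'],1),round(o['opening'],4))
report(sys.argv[1])
E
python3 trk.py s6.png
```

```text
{'plate': (np.float32(0.89), 0.843), 'bush': (np.float32(1.05), 0.974), 'cards': (np.float32(0.0), 1.0), 'mm': {'plate': np.float32(3.3), 'bush': np.float32(3.9), 'cards': np.float32(0.0)}} 21.3 [ 0.5659 -0.2173  0.1758] [0.4 2.3 5.5] 0.0175
```

Emit:
{"method": "apply_moves", "body": {
  "deltas": [
    {"fingers": 5,"delta_pos": [-1.5,-6.6,0],"angular": [0,0,0]},
    {"fingers": 5,"delta_pos": [-2.4,-13.4,0],"angular": [0,0,0]},
    {"fingers": 5,"delta_pos": [-2.5,-20.2,0],"angular": [0,0,0]},
    {"fingers": 5,"delta_pos": [-1.9,-27.0,0],"angular": [0,0,0]},
    {"fingers": 5,"delta_pos": [-0.6,-33.6,0],"angular": [0,0,0]},
    {"fingers": 5,"delta_pos": [-0.6,-33.6,0],"angular": [0,0,0]}
  ]
}}

```text
clock: 21.9
tool_pos: [0.5669, -0.2508, 0.1761]
orientation: [179.9, 0.1, 180.0]
force: [2.0, 1.6, 4.2]
opening: 0.0172
gripper_force: 30.0
```

```bash
python3 trk.py s7.png
```

```text
{'plate': (np.float32(1.38), 0.616), 'bush': (np.float32(1.59), 0.929), 'cards': (np.float32(0.0), 1.0), 'mm': {'plate': np.float32(5.1), 'bush': np.float32(5.9), 'cards': np.float32(0.0)}} 21.95 [ 0.5669 -0.2508  0.1762] [1.9 3.3 4.7] 0.0172
```

Emit:
{"method": "apply_moves", "body": {
  "deltas": [
    {"fingers": 5,"delta_pos": [2.0,-6.5,0],"angular": [0,0,0]},
    {"fingers": 5,"delta_pos": [4.7,-12.8,0],"angular": [0,0,0]},
    {"fingers": 5,"delta_pos": [8.0,-18.8,0],"angular": [0,0,0]},
    {"fingers": 5,"delta_pos": [11.9,-24.3,0],"angular": [0,0,0]},
    {"fingers": 5,"delta_pos": [16.3,-29.5,0],"angular": [0,0,0]},
    {"fingers": 5,"delta_pos": [16.3,-29.5,0],"angular": [0,0,0]}
  ]
}}

```text
clock: 22.55
tool_pos: [0.5491, -0.2824, 0.1766]
orientation: [-180.0, 0.0, 180.0]
force: [3.0, 0.3, 2.5]
opening: 0.0172
gripper_force: 30.0
```

```bash
python3 trk.py s8.png
```

```text
{'plate': (np.float32(1.82), 0.622), 'bush': (np.float32(2.14), 0.92), 'cards': (np.float32(0.0), 1.0), 'mm': {'plate': np.float32(6.7), 'bush': np.float32(7.9), 'cards': np.float32(0.0)}} 22.6 [ 0.5493 -0.2822  0.1766] [ 3.5 -0.8  2.9] 0.0169
```

Emit:
{"method": "apply_moves", "body": {
  "deltas": [
    {"fingers": 5,"delta_pos": [5.0,-4.6,0],"angular": [0,0,0]},
    {"fingers": 5,"delta_pos": [10.4,-8.7,0],"angular": [0,0,0]},
    {"fingers": 5,"delta_pos": [16.2,-12.2,0],"angular": [0,0,0]},
    {"fingers": 5,"delta_pos": [22.4,-15.1,0],"angular": [0,0,0]},
    {"fingers": 5,"delta_pos": [28.8,-17.3,0],"angular": [0,0,0]},
    {"fingers": 5,"delta_pos": [28.8,-17.3,0],"angular": [0,0,0]}
  ]
}}

```text
clock: 23.2
tool_pos: [0.5199, -0.2992, 0.1766]
orientation: [-180.0, -0.0, 180.0]
force: [3.1, -1.3, 2.6]
opening: 0.017
gripper_force: 30.0
```

```bash
python3 trk.py s9.png
```

```text
{'plate': (np.float32(1.79), 0.626), 'bush': (np.float32(2.72), 0.909), 'cards': (np.float32(0.0), 1.0), 'mm': {'plate': np.float32(6.6), 'bush': np.float32(10.0), 'cards': np.float32(0.0)}} 23.25 [ 0.5201 -0.2991  0.1765] [ 2.3 -0.4  3.3] 0.0172
```

Emit:
{"method": "apply_moves", "body": {
  "deltas": [
    {"fingers": 5,"delta_pos": [6.7,-1.6,0],"angular": [0,0,0]},
    {"fingers": 5,"delta_pos": [13.4,-2.4,0],"angular": [0,0,0]},
    {"fingers": 5,"delta_pos": [20.2,-2.5,0],"angular": [0,0,0]},
    {"fingers": 5,"delta_pos": [27.0,-1.9,0],"angular": [0,0,0]},
    {"fingers": 5,"delta_pos": [33.7,-0.6,0],"angular": [0,0,0]},
    {"fingers": 5,"delta_pos": [33.7,-0.6,0],"angular": [0,0,0]}
  ]
}}

```text
clock: 23.85
tool_pos: [0.4861, -0.2992, 0.1765]
orientation: [180.0, -0.0, -180.0]
force: [2.0, -1.0, 2.1]
opening: 0.0173
gripper_force: 30.0
```

```bash
python3 trk.py s10.png; python3 - <<'E'
from h import *
# dark strip profile along column band, all images
for n in range(4,11):
    g=cv2.cvtColor(cv2.imread(f'pics/s{n}.png'),cv2.COLOR_BGR2GRAY).astype(int); print(n,g[240:262,363].tolist())
f=lambda n:cv2.resize(cv2.imread(f'pics/s{n}.png')[224:264,338:378],(400,400),interpolation=cv2.INTER_CUBIC)
cv2.imwrite('pics/six.png',np.hstack([f(8),f(10)]))
E
```

```text
{'plate': (np.float32(1.82), 0.63), 'bush': (np.float32(3.26), 0.909), 'cards': (np.float32(0.0), 1.0), 'mm': {'plate': np.float32(6.7), 'bush': np.float32(12.0), 'cards': np.float32(0.0)}} 23.9 [ 0.4863 -0.2992  0.1765] [ 2.8 -1.3  2.8] 0.0173
4 [221, 233, 207, 121, 178, 234, 230, 229, 230, 230, 232, 239, 216, 117, 128, 125, 153, 191, 153, 98, 114, 115]
5 [232, 226, 219, 217, 218, 219, 219, 226, 240, 102, 180, 250, 218, 118, 127, 125, 153, 191, 153, 99, 114, 115]
6 [133, 233, 227, 219, 217, 218, 219, 219, 226, 243, 106, 186, 227, 119, 126, 125, 153, 191, 153, 99, 113, 114]
7 [46, 118, 239, 222, 217, 217, 218, 219, 221, 235, 189, 115, 145, 125, 127, 124, 152, 190, 153, 99, 113, 116]
8 [53, 38, 237, 228, 218, 217, 218, 219, 220, 228, 238, 102, 163, 124, 127, 124, 152, 190, 154, 98, 112, 113]
9 [60, 48, 119, 237, 221, 218, 218, 219, 220, 228, 238, 103, 164, 123, 128, 124, 153, 191, 153, 99, 113, 115]
10 [80, 52, 38, 233, 227, 218, 218, 218, 219, 228, 238, 103, 164, 123, 127, 124, 153, 191, 153, 98, 113, 114]
```

View pics/six.png

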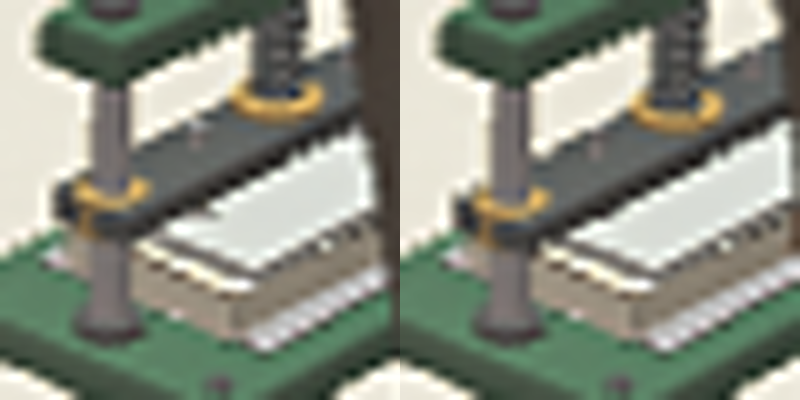

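The plate sits identically in s8–s10 with its edge on the cards, so it touched at about 7.4–7.8 mm on the scale where the carrier now reads 12.0 mm. The squeeze is therefore about 4.4 mm. A further 24° (1.6 mm) reaches half.

Emit:
{"method": "apply_moves", "body": {
  "deltas": [
    {"fingers": 5,"delta_pos": [3.3,0.9,0],"angular": [0,0,0]},
    {"fingers": 5,"delta_pos": [6.5,2.0,0],"angular": [0,0,0]},
    {"fingers": 5,"delta_pos": [12.8,4.6,0],"angular": [0,0,0]},
    {"fingers": 5,"delta_pos": [18.7,7.9,0],"angular": [0,0,0]},
    {"fingers": 5,"delta_pos": [24.3,11.8,0],"angular": [0,0,0]},
    {"fingers": 5,"delta_pos": [24.3,11.8,0],"angular": [0,0,0]},
    {"fingers": 5,"delta_pos": [24.3,11.8,0],"angular": [0,0,0]}
  ]
}}

```text
clock: 24.6
tool_pos: [0.4626, -0.2875, 0.1763]
orientation: [180.0, -0.0, -180.0]
force: [2.6, -1.5, 3.0]
opening: 0.0174
gripper_force: 30.0
```

```bash
python3 trk.py s11.png
```

```text
{'plate': (np.float32(1.86), 0.623), 'bush': (np.float32(3.68), 0.911), 'cards': (np.float32(0.0), 1.0), 'mm': {'plate': np.float32(6.9), 'bush': np.float32(13.6), 'cards': np.float32(0.0)}} 24.65 [ 0.4627 -0.2876  0.1763] [ 2.6 -0.7  2.9] 0.0173
```

The squeeze is about 6 mm. Releasing and rising clear.

Emit:
{"method": "apply_moves", "body": {
  "deltas": [
    {"fingers": 20,"delta_pos": [0,0,0],"angular": [0,0,0]},
    {"fingers": 28,"delta_pos": [0,0,0],"angular": [0,0,0]},
    {"fingers": 40,"delta_pos": [0,0,0],"angular": [0,0,0]},
    {"fingers": 40,"delta_pos": [0,0,0],"angular": [0,0,0]},
    {"fingers": 40,"delta_pos": [0,0,-15],"angular": [0,0,0]},
    {"fingers": 40,"delta_pos": [0,0,-40],"angular": [0,0,0]},
    {"fingers": 40,"delta_pos": [0,0,-75],"angular": [0,0,0]},
    {"fingers": 40,"delta_pos": [0,0,-105],"angular": [0,0,0]},
    {"fingers": 40,"delta_pos": [0,0,-120],"angular": [0,0,0]},
    {"fingers": 40,"delta_pos": [0,0,-120],"angular": [0,0,0]}
  ]
}}

```text
clock: 25.65
tool_pos: [0.4637, -0.288, 0.2989]
orientation: [-179.9, 0.2, -180.0]
force: [-0.1, 0.2, -1.1]
opening: 0.0399
gripper_force: 0.0
```

```bash
python3 trk.py s12.png; python3 - <<'E'
from h import *
w=snap('wrist','w12.png')[:,:,::-1]; s=cv2.imread('pics/s12.png')
cv2.imwrite('pics/seven.png',np.hstack([cv2.resize(s[190:266,335:379],(300,518),interpolation=cv2.INTER_CUBIC),cv2.resize(w[0:480,100:540],(475,518))]))
E
```

```text
{'plate': (np.float32(1.86), 0.624), 'bush': (np.float32(3.68), 0.91), 'cards': (np.float32(0.0), 1.0), 'mm': {'plate': np.float32(6.9), 'bush': np.float32(13.6), 'cards': np.float32(0.0)}} 25.7 [ 0.463  -0.2875  0.297 ] [-0.2 -1.1 -1.2] 0.0402
```

View pics/seven.png

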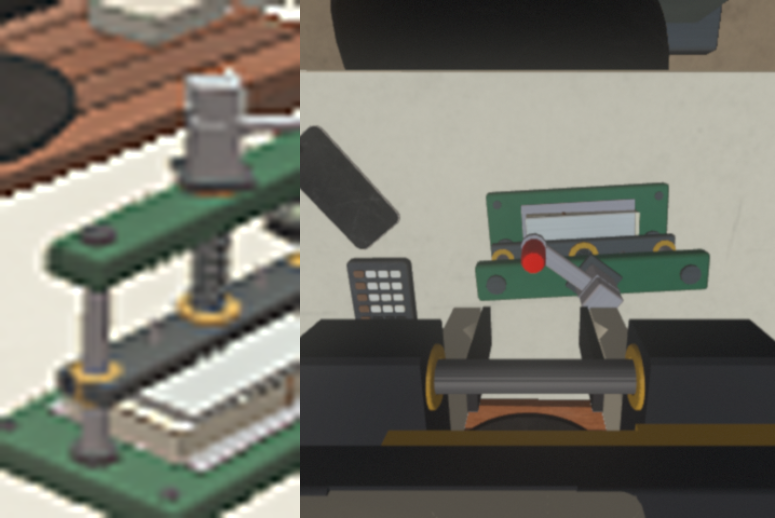

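The final views show the crank home on the shaft at crop (213,170), the plate on the cards with the carrier unmoved after release, and the robot clear. Handing in.

```bash
python3 -c "
from plant import ctrl
print(ctrl.close_job())"
```

```text
the job is handed in; nothing more can be done
None
```

The crank is fitted fully home and wound about 1.6 turns clockwise, the plate bears on the cards with the springs squeezed an estimated 6 mm of 12 (from tracking the press in the scene camera), the crank is left on the shaft, and the job was handed in at about 26 s.

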